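# Offer up a butterfly key over its recess

### The arm

A 6-joint arm with a two-finger parallel gripper is mounted at the origin on the work surface. World frame = base frame: x ahead of the robot, y to its left, z up, the work surface at z = 0. Lengths are in m, angles in degrees, forces in N, time in s.
With the tool pointing down it reaches from about 0.35 to 0.975 m from the base axis. Payload 7.1 kg.
Tool frame: the origin (TCP) lies at the very end of the fingers, on their centre line; the grasp point (between the pads) lies grip_point_offset behind it (grip_point_offset is the distance from the TCP to the grasp point, in m); x points along the fingers, z is the direction in which the jaws open and shut, and the axes are right-handed (so a half turn about x gives the same grasp; the last joint's range is limited). The gripper opens to 88 mm and grips with 3 to 60 N. Pads are 20 mm wide; open, the fingers measure 115 mm over their backs; the gripper's body (75 mm by 178 mm) begins 61 mm behind the grasp point.
Start: joints at [-68.583, 24.242, 93.386, -0, 62.372, -1.089], TCP at [0.239, -0.577, 0.223] pointing down, gripper open.
Joint ranges: [-172.04, 172.04], [-51.8, 120.97], [4.93, 147.93], [-75.15, 255.16], [6.16, 154.13], [-145.62, 145.62]. Speed limits (degrees/s): [136.94, 136.94, 172.46, 180, 180, 180].

### API

Orientations are given as a 3x3 rotation matrix whose columns are the frame's x, y, z axes.
In Python, from rig import observe, camera, job_done, look_for, grip_point_offset gives the robot as it stands. The module is installed in compiled form; this text tells all that it offers.
- The arm moves only by the tool arm_command, never from a script. Its argument "motion" is text: rows parted by semicolons, each of 5 numbers parted by spaces: the finger opening in cm, from 0 to 8.78, then the shift along the tool's x, y, z in cm, then the turn about the tool's x in degrees. A call has 1 to 12 rows; each row shifts and turns the commanded pose from where the row before left it, along the tool's axes as they then stand; what a row does not reach is not made up. A row lasts 1/8 s, in which the tool goes at most 62.5 mm and 10.7 degrees, less where a joint would pass 70% of its speed; a pose out of reach is approached as far as the arm can. A call is refused whole if a number of a shift passes 6.25 or a number of a turn 10.7, either way. A call with a gripper value outside its range is refused whole. The fingers move at their own pace and stop on an object; "grip_force" is the grip in N (left out, the last holds). Time passes only in rows, so rows that do not move let the fingers close. It gives the time, the measured TCP pose, the force and the opening at its end, in the units of the state.
- observe(): the state, without advancing time (a new reading comes with each control period).
- camera(name): name is "scene" or "top" or "wrist"; returns a dict with "img" (384x512x3 uint8, red, green, blue), "fx", "fy", "cx", "cy" (pixels), "dist" ([k1, k2, p1, p2, k3] as OpenCV has them; the pictures are not rectified), "extrinsics" (4x4, takes a point from camera to world coordinates). Camera axes: x right, y up, looking along -z (the intrinsics and any distortion apply to the point x, -y, -z); pixel columns grow to the right and rows downward; lengths in m; the calibration is good to about 2 mm. A picture is of the moment at which its call begins. There is no depth.
- job_done(): hands the job in, once; it reports no verdict.
Trained networks look in a picture, given as the dict that the camera call returned (one of the last four; its "shot" number tells which), for a name from the list of things; names that differ only in an ending like _2 or _b are one class to them, and where a whole thing is asked for, a point or a joint stands for the part that bears it (a point fixed in the world has none). Each returns a list of dicts, best first, with "conf" (0 to 1); they miss things now and then, are a little off and sometimes report something else, mostly with a low value. They report only what shows in the picture. A call takes as long as a camera call. They do not tell look-alikes from the thing itself.
- look_for(picture, target): "xyz" ([x, y, z] in m, in world coordinates, good to about 4 mm: the middle of the surface that is visible of it).
The state is a dict: "time": time; "joint_pos": joint angles; "qd": joint speeds; "tau": joint torques, N m; "tool_pos": TCP position; "ee_rot": TCP orientation; "force": force on the tool from outside, world axes, zero at the start; "torque": the same for the moment, N m; "grip_width": finger opening in m.
Only numpy, scipy, OpenCV 4.12 (cv2) and the standard library are available. Lean on these libraries where they do the work, as an engineer would, in place of code of your own. Each camera call takes 0.05 s, during which the arm holds its last target.

### The job

Pinch the dark walnut butterfly key off the bench, carry it over the rack of gouges without touching the rack, and hold it level and lined up right over the bow-tie recess in the clamped slab, with about a centimetre of air under it, so that I can check its outline all round before it is glued in. It must not touch the slab or its clamps yet, do not bump those with the arm either, and leave everything else on the bench where it is. Finish while still holding the key there, quite still: do not lower it in and do not let go.

Things in the scene. Friction and masses are not known exactly. Their poses are not given: they have to be found in the camera images.
- key_walnut: Dark brown walnut butterfly (bow-tie) key, loose, flat on the bench at first: 80 mm long along its x, 45 mm wide (y) at both ends, tapering straight to 23 mm at the waist in the middle, 10 mm thick, about 22 g. Origin at the centre of its underside, z up. Pinched across the waist (closing along its y), flat pads meet the sloping sides and centre it.
- slab_recess (a point): Centre of the mouth of the bow-tie recess, level with the slab's top face, 68 mm above the bench. Recess: the key's shape 1 mm larger all round (82 mm along this point's x, 47 mm wide at the ends, 25 mm at the waist), 8 mm deep, its floor pale freshly cut wood. y runs along the crack, z up. The key fits either way round (half turn).
- slab: Slab with the recess at its middle, on two sash clamps; fixed. 170 (x) by 280 mm (y), top face 68 mm above the bench. Origin on the bench under its centre, axes as the recess. Clamps along x at y = +-100 mm: bars x -130 to +185 mm; blue jaws 40 mm wide at the slab's x edges, tops 78 mm above the bench; spindles with 95 mm long cross bars out to x = -215 mm, 63 mm high.
- rack: Plywood rack with seven upright palm gouges, loose, 1.3 kg, standing between the keys and the slab: 270 mm along x, 70 mm along y, 150 mm high to the handles' ends. Origin at the centre of its underside.
- key_maple: Butterfly key of the same size in pale maple, not wanted here. Origin and axes as the walnut key.
- key_cherry: Smaller butterfly key in reddish cherry, 60 by 36 mm, 10 mm thick, not wanted here. Origin and axes as the walnut key.
- mallet: Mallet lying down: brown head, 80 mm diameter and 115 mm long along x, wooden handle 240 mm long towards -y. Origin under the head's centre, on the bench.
- plane: Small block plane with green sides, 155 mm along x, 48 mm wide, 55 mm high. Origin at the centre of its sole.
- glue: Cream glue bottle with orange cap, 60 mm diameter, 165 mm tall, upright. Origin at the centre of its base.
- wax_tin: Round wax tin with a brass lid, 83 mm diameter, 36 mm high. Origin at the centre of its base.
Things that resemble listed ones, but are neither listed nor needed, are in the scene too. What is shaped like the glue but blue or turquoise is not meant.

How it is judged:
By the outcome, as a careful person would: the job done as asked, in the order asked, and still so for the second after the job is handed in, while the arm keeps its last pose, push and grip.
It also fails if it takes over 42 s, if anything falls off the work surface, if the arm or the gripper's body presses on something with over 40 N, if the wrist force passes 120 N, or if a joint passes its speed limit or range.

## Working session

There is one attempt and no reset: what is moved stays moved. The work goes in short steps, Python scripts to look and compute and a tool call to move; the robot and the scene stay as the last step left them, time stands still between calls to the robot, and variables do not carry over. Pictures are saved under pics/ and viewed, and the job is handed in when it is done.

Besides the shell and the picture viewer there is one more tool, called by a JSON object that holds its "op" and its "data", one argument or row to a line. arm_command: Moves the arm, as the interface text tells. Its arguments: {"type":"object","properties":{"motion":{"type":"string"},"grip_force":{"type":"number"}},"required":["motion"]}

```bash
mkdir -p pics; ls; python3 - <<'E'
from rig import *
import cv2,pickle,numpy as np
s=observe();print(s['time'],s['tool_pos'],np.round(s['ee_rot'],3),s['force'],s['grip_width'],grip_point_offset)
D={}
for n in ['top','scene']:
    c=camera(n);D[n]=c
    cv2.imwrite(f'pics/{n}0.png',c['img'][:,:,::-1])
    print(n,c['fx'],c['cx'],c['dist'],np.round(c['extrinsics'],3).tolist())
    for t in ['key_walnut','slab','rack','slab_recess','glue','mallet']:
        print(t,[(np.round(r['xyz'],3).tolist(),round(r['conf'],2)) for r in look_for(c,t)][:3])
pickle.dump(D,open('d0.pkl','wb'))
E
```

```text
pics
0.0 [ 0.23906249 -0.57688903  0.22191497] [[-0.001  0.924  0.383]
 [ 0.001  0.383 -0.924]
 [-1.     0.    -0.001]] [-0.41518429 -0.04899105 -0.48506283] 0.08773877050415041 0.0187
top 395.51369424215227 262.97234977235956 [-0.00143072  0.          0.          0.          0.        ] [[0.005, 0.998, -0.061, 0.468], [-1.0, 0.005, 0.006, 0.11], [0.006, 0.061, 0.998, 1.508], [0.0, 0.0, 0.0, 1.0]]
key_walnut [([0.456, -0.213, 0.007], 0.56)]
slab [([0.511, 0.256, 0.066], 0.8)]
rack [([0.525, -0.022, 0.078], 0.66)]
slab_recess [([0.508, 0.253, 0.07], 0.67), ([0.581, 0.496, 0.106], 0.51)]
glue [([0.585, 0.5, 0.11], 0.87), ([0.583, 0.589, 0.107], 0.74), ([0.405, 0.463, 0.108], 0.67)]
mallet [([0.785, -0.148, 0.066], 0.59), ([0.615, -0.216, 0.014], 0.49)]
scene 489.72569695776605 252.41080449008268 [0.05788498 0.         0.         0.         0.        ] [[0.265, -0.815, 0.516, 1.359], [0.964, 0.218, -0.151, -0.13], [0.01, 0.537, 0.843, 1.356], [0.0, 0.0, 0.0, 1.0]]
key_walnut [([0.457, -0.218, 0.015], 0.82)]
slab [([0.536, 0.245, 0.065], 0.97)]
rack [([0.566, -0.038, 0.084], 0.89), ([0.523, -0.383, 0.012], 0.65)]
slab_recess [([0.53, 0.242, 0.071], 0.88)]
glue [([0.421, 0.46, 0.094], 0.89), ([0.602, 0.591, 0.095], 0.74), ([0.598, 0.495, 0.1], 0.58)]
mallet [([0.799, -0.151, 0.06], 0.63)]
```

View pics/top0.png

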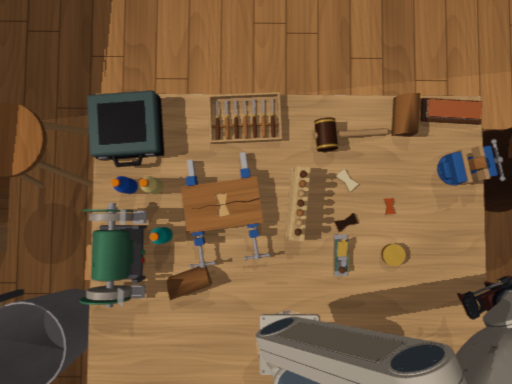

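View pics/scene0.png

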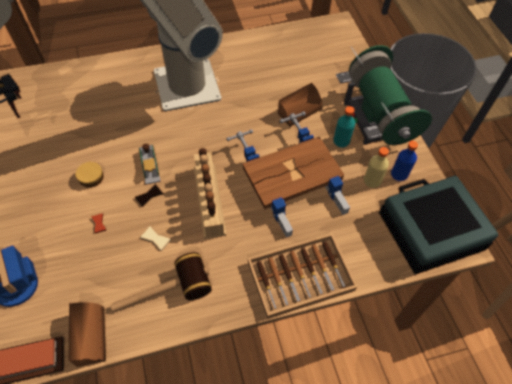

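The top picture shows the walnut key near (346,222), maple near (347,180), the rack at (300,203) and the slab recess near (223,204). I'll zoom in and fit the outlines.

```bash
cat > h.py <<'E'
import numpy as np,cv2,pickle
def K(c): return np.array([[c['fx'],0,c['cx']],[0,c['fy'],c['cy']],[0,0,1.]])
def p2w(c,px,z):
    px=np.array(px,float).reshape(-1,1,2)
    n=cv2.undistortPoints(px,K(c),np.array(c['dist'])).reshape(-1,2)
    d=np.c_[n[:,0],-n[:,1],-np.ones(len(n))]
    E=np.array(c['extrinsics']);d=d@E[:3,:3].T;o=E[:3,3]
    return o+d*((z-o[2])/d[:,2])[:,None]
def w2p(c,P):
    E=np.array(c['extrinsics']);q=(np.array(P,float).reshape(-1,3)-E[:3,3])@E[:3,:3]
    q=q*[1,-1,-1]
    return cv2.projectPoints(q.reshape(-1,1,3),np.zeros(3),np.zeros(3),K(c),np.array(c['dist']))[0].reshape(-1,2)
def ortho(c,cen,half,z,ppm=4,ang=0):
    # rectified view of plane z; image right=+y?? right = x axis, down = -y ; ppm px per mm
    n=int(2*half*1000*ppm)
    g=(np.arange(n)/n*2-1)*half
    X,Y=np.meshgrid(g,-g)
    a=np.radians(ang);W=np.c_[(cen[0]+np.cos(a)*X-np.sin(a)*Y).ravel(),(cen[1]+np.sin(a)*X+np.cos(a)*Y).ravel(),np.full(n*n,z)]
    p=w2p(c,W).astype(np.float32).reshape(n,n,2)
    return cv2.remap(c['img'][:,:,::-1].copy(),p[...,0],p[...,1],cv2.INTER_CUBIC)
E
python3 - <<'E'
from h import *
D=pickle.load(open('d0.pkl','rb'))
rows=[]
for n in ['top','scene']:
    c=D[n]
    rows.append(np.hstack([ortho(c,(.457,-.216),.07,.01,2),ortho(c,(.515,.25),.07,.068,2)]))
cv2.imwrite('pics/o0.png',np.vstack(rows))
E
```

```text
(no output)
```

View pics/o0.png

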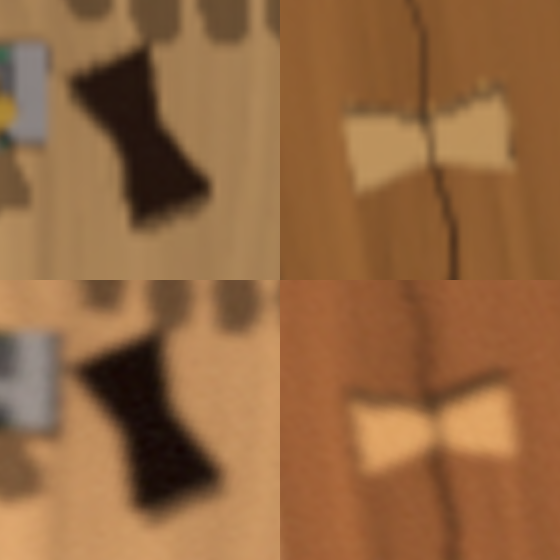

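```bash
cat >> h.py <<'E'
def bow(L,W,w): 
    return np.array([[-L/2,-W/2],[0,-w/2],[L/2,-W/2],[L/2,W/2],[0,w/2],[-L/2,W/2]])
def fit(c,mask_fn,cen,ang,z,L,W,w,half=.06,ppm=4):
    from scipy.optimize import minimize
    im=ortho(c,cen,half,z,ppm); m=mask_fn(im).astype(np.uint8)
    n,l,s,ce=cv2.connectedComponentsWithStats(m); 
    k=l[m.shape[0]//2,m.shape[1]//2]
    k=k or 1+np.argmax(s[1:,4]); m=(l==k).astype(np.float32)
    def tem(p):
        a=np.radians(p[2]);P=bow(L,W,w)*1000*p[3]
        x=p[0]+np.cos(a)*P[:,0]-np.sin(a)*P[:,1];y=p[1]+np.sin(a)*P[:,0]+np.cos(a)*P[:,1]
        q=np.c_[m.shape[1]/2+x*ppm,m.shape[0]/2-y*ppm]
        t=np.zeros(m.shape,np.uint8);cv2.fillPoly(t,[np.round(q*16).astype(np.int32)],1,cv2.LINE_8,4);return t
    f=lambda p:np.abs(tem(p)-m).sum()+1e5*max(0,abs(p[3]-1)-.08)
    best=None
    for a0 in (ang-8,ang,ang+8):
        r=minimize(f,[0,0,a0,1],method='Nelder-Mead',options=dict(initial_simplex=np.array([0,0,a0,1])+np.array([[0,0,0,0],[6,0,0,0],[0,6,0,0],[0,0,8,0],[0,0,0,.04]]),maxiter=600))
        if best is None or r.fun<best.fun:best=r
    p=best.x
    im2=im.copy();ctr,_=cv2.findContours(tem(p),cv2.RETR_EXTERNAL,cv2.CHAIN_APPROX_NONE);cv2.drawContours(im2,ctr,-1,(0,255,0),1)
    return (cen[0]+p[0]/1000,cen[1]+p[1]/1000,p[2],p[3]),best.fun/m.sum(),im2
dark=lambda im:(cv2.GaussianBlur(im,(0,0),1).max(2)<70)
def pale(im):
    f=im.astype(int); return (f[...,1]>105)&(f[...,2]>150)
def plan(s,cur,goal_xyz,goal_zang,w,step=.055,tstep=10):
    pass
E
python3 - <<'E'
from h import *
D=pickle.load(open('d0.pkl','rb'))
ims=[]
for n in ['top','scene']:
    c=D[n]
    a=fit(c,dark,(.457,-.216),-67,.009,.08,.045,.023);b=fit(c,pale,(.515,.25),9,.066,.082,.047,.025)
    print(n,np.round(a[0],4),round(a[1],3),np.round(b[0],4),round(b[1],3));ims.append(np.hstack([a[2],b[2]]))
cv2.imwrite('pics/f0.png',cv2.resize(np.vstack(ims),(600,600)))
E
```

```text
top [  0.4568  -0.2141 -64.7944   0.9524] 0.076 [ 0.5141  0.2486 11.1955  0.9199] 0.975
scene [  0.4604  -0.2178 -66.3756   0.9664] 0.047 [0.5215 0.2448 8.6738 0.9571] 0.194
```

View pics/f0.png

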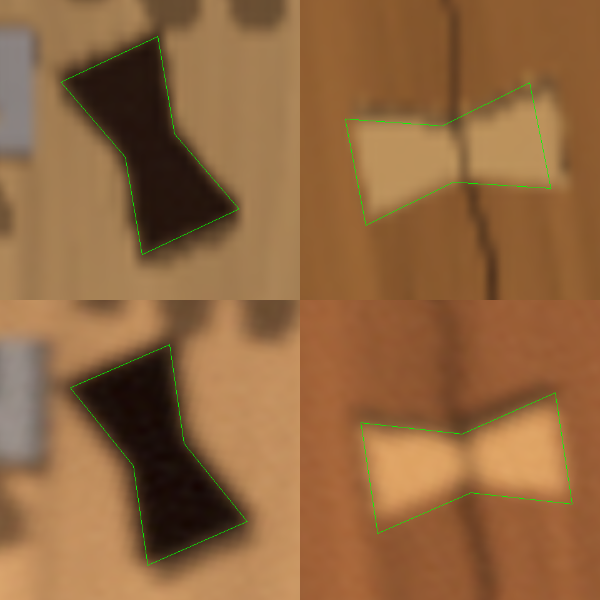

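The walnut key is near (0.458, -0.2155) with its long axis at about -66°. I'll move above it, turning as needed.

{"op": "arm_command", "data": {
  "motion": "8.78 0 4.26 -3.12 0;8.78 0 4.26 -3.12 0;8.78 0 4.26 -3.12 0;8.78 0 4.26 -3.12 0;8.78 0 4.26 -3.12 0;8.78 0 4.26 -3.12 0;8.78 0 4.26 -3.12 0;8.78 0 4.26 -3.12 0;8.78 0 0 0 0"
}}

```text
time: 1.82
tool_pos: [0.46, -0.2138, 0.2229]
ee_rot: [[0.001, 0.922, 0.387], [0.0, 0.387, -0.922], [-1.0, 0.001, 0.0]]
force: [-0.2, 0.5, 0.3]
grip_width: 0.0877
```

{"op": "arm_command", "data": {
  "motion": "4.4 0 0 0 -10.2;4.4 0 0 0 -10.2;4.4 0 0 0 -10.2;4.4 0 0 0 -10.2;4.4 0 0 0 -10.2;4.4 0 0 0 -10.2;4.4 0 0 0 -10.2;4.4 0 0 0 -10.2;4.4 0 0 0 -10.2;4.4 0 0 0 0;4.4 0 0 0 0"
}}

```text
time: 3.2
tool_pos: [0.4583, -0.2168, 0.2227]
ee_rot: [[0.0, -0.408, 0.913], [-0.0, 0.913, 0.408], [-1.0, -0.0, -0.0]]
force: [-0.2, 0.5, -0.4]
grip_width: 0.0439
```

```bash
python3 - <<'E'
from rig import *
from h import *
s=observe();R=s['ee_rot'];print(s['time'],s['tool_pos'],np.round(R,3).tolist(),np.degrees(np.arctan2(R[1,2],R[0,2])),s['grip_width'],s['joint_pos'])
c=camera('wrist');pickle.dump(c,open('w1.pkl','wb'));cv2.imwrite('pics/w1.png',c['img'][:,:,::-1])
print(c['fx'],c['dist'],np.round(c['extrinsics'],3).tolist())
E
```

```text
3.2 [ 0.45833455 -0.21684158  0.22270775] [[0.0, -0.408, 0.913], [-0.0, 0.913, 0.408], [-1.0, -0.0, -0.0]] 24.070591125965304 0.04391879588180741 [-2.66600549e+01  1.43251835e+01  1.08134337e+02 -7.68477933e-03
  5.75353908e+01 -5.07265214e+01]
336.9737084145099 [0.0226303 0.        0.        0.        0.       ] [[0.913, -0.389, -0.121, 0.424], [0.408, 0.872, 0.272, -0.141], [-0.0, -0.297, 0.955, 0.385], [0.0, 0.0, 0.0, 1.0]]
```

View pics/w1.png

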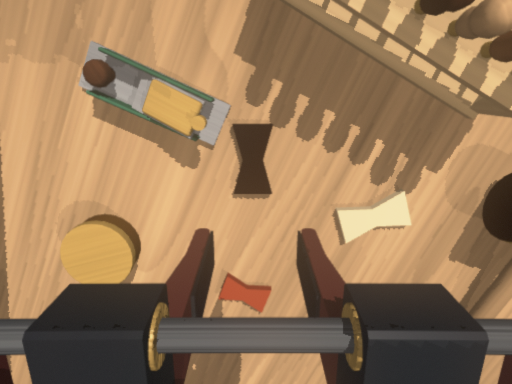

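The wrist view shows the walnut key at about (252,160), upright between the finger lines, with the plane's corner at (225,110-145).

```bash
python3 - <<'E'
from h import *
c=pickle.load(open('w1.pkl','rb'))
for th in (70,85,100):
    dk=lambda im:(cv2.GaussianBlur(im,(0,0),1).max(2)<th)
    a=fit(c,dk,(.458,-.216),-66,.010,.08,.045,.023);print(np.round(a[0],4),round(a[1],3))
cv2.imwrite('pics/f1.png',a[2])
# plane corner at px
print(p2w(c,[[205,145],[228,108]],.03),p2w(c,[[205,145],[228,108]],.0))
P=p2w(c,[[205,145],[228,108]],.02)[:,:2]-np.array([.458,-.216]);
a=np.radians(24);print('along z, y-tool',P@np.array([np.cos(a),np.sin(a)]),P@np.array([-np.sin(a),np.cos(a)]))
E
```

```text
[  0.4624  -0.2108 -52.8144   0.92  ] 108.789
[  0.4534  -0.2159 -65.3181   0.9796] 0.053
[  0.4531  -0.2161 -65.819    0.9919] 0.028
[[ 0.3998519  -0.21783902  0.03      ]
 [ 0.40739323 -0.17282071  0.03      ]] [[ 0.39783572 -0.22429314  0.        ]
 [ 0.40601452 -0.17546944  0.        ]]
along z, y-tool [-0.05535793 -0.02944793] [0.02027891 0.05941022]
```

View pics/f1.png

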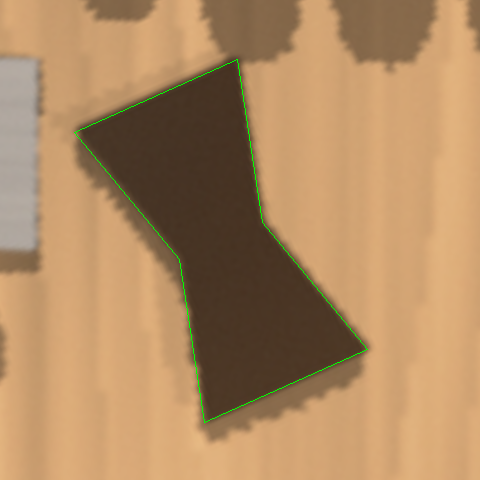

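```bash
python3 - <<'E'
from h import *
c=pickle.load(open('w1.pkl','rb'))
T=np.array([.45833,-.21684,.2227]);a=np.radians(24.07);z=np.array([np.cos(a),np.sin(a),0]);y=np.array([-np.sin(a),np.cos(a),0])
print(w2p(c,[T,T+.022*z+.01*y,T-.022*z+.01*y,T+.022*z-.01*y,T-.022*z-.01*y]))
im=c['img'][200:290,170:340,::-1];cv2.imwrite('pics/tip.png',cv2.resize(im,None,fx=4,fy=4))
D=pickle.load(open('d0.pkl','rb'))
for n in ['top','scene']:
  for th in (70,85,100):
    dk=lambda im:(cv2.GaussianBlur(im,(0,0),1).max(2)<th)
    r=fit(D[n],dk,(.457,-.216),-66,.01,.08,.045,.023);print(n,th,np.round(r[0],4),round(r[1],3))
E
```

```text
[[256.69506191 248.75031109]
 [298.74354416 231.4966327 ]
 [214.70624882 231.49248011]
 [297.35074681 265.50499658]
 [215.99082423 265.49838003]]
top 70 [  0.4566  -0.214  -65.5334   0.9508] 0.073
top 85 [  0.4567  -0.2143 -65.1711   0.9911] 0.05
top 100 [  0.457   -0.2148 -65.0121   1.0317] 0.052
scene 70 [  0.4611  -0.2179 -66.1118   0.9664] 0.047
scene 85 [  0.4611  -0.218  -66.0123   1.0039] 0.04
scene 100 [  0.461   -0.2185 -66.6552   1.0338] 0.062
```

View pics/tip.png

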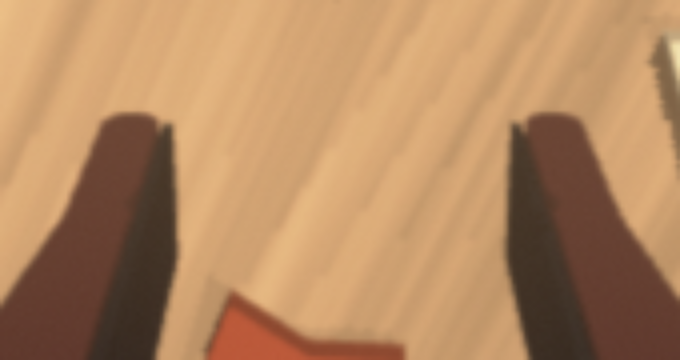

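{"op": "arm_command", "data": {
  "motion": "4.4 5 0.23 -0.31 0;4.4 5 0 0 0;4.4 4 0 0 0;4.4 3.8 0 0 0.1;4.4 0 0 0 0;4.4 0 0 0 0"
}}

```text
time: 4.0
tool_pos: [0.4554, -0.2159, 0.0456]
ee_rot: [[0.001, -0.409, 0.912], [-0.0, 0.912, 0.409], [-1.0, -0.001, 0.001]]
force: [0.4, 0.4, 0.9]
grip_width: 0.0439
```

```bash
python3 - <<'E'
from rig import *
from h import *
s=observe();R=s['ee_rot'];T=s['tool_pos'];zz=R[:,2];yy=R[:,1];print(s['time'],T,np.degrees(np.arctan2(R[1,2],R[0,2])))
c=camera('wrist');pickle.dump(c,open('w2.pkl','wb'));cv2.imwrite('pics/w2.png',c['img'][:,:,::-1])
print(w2p(c,[T+.022*zz+.01*yy,T-.022*zz+.01*yy]))
for th in (85,100):
    dk=lambda im:(cv2.GaussianBlur(im,(0,0),1).max(2)<th)
    a=fit(c,dk,(.455,-.216),-66,.010,.08,.045,.023);d=np.array([a[0][0],a[0][1],0])-T;print(np.round(a[0],4),round(a[1],3),'dy',d@yy,'dz',d@zz)
cv2.imwrite('pics/f2.png',a[2])
E
```

```text
4.0 [ 0.45542503 -0.21588975  0.04563146] 24.161574832419532
[[298.7865876  231.48684057]
 [214.74072819 231.48793963]]
[  0.4531  -0.2155 -65.2639   1.0005] 0.035 dy 0.0013323108954937334 dz -0.002001468451452385
[  0.4532  -0.2159 -65.9292   1.0081] 0.024 dy 0.0009627895784685038 dz -0.002020922084320059
```

View pics/w2.png

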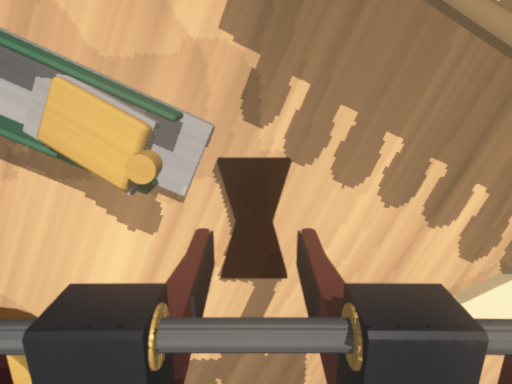

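View pics/f2.png

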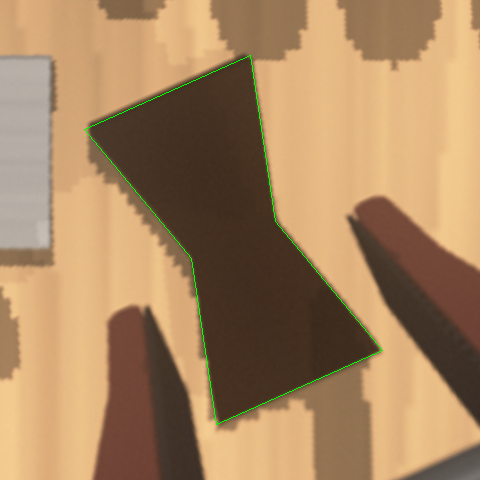

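{"op": "arm_command", "data": {
  "motion": "4.4 2 0.1 -0.2 0;4.4 1.5 0 0 0;4.4 0.4 0 0 0;4.4 0 0 0 0;4.4 0 0 0 0"
}}

```text
time: 4.68
tool_pos: [0.4529, -0.2156, 0.0061]
ee_rot: [[0.001, -0.41, 0.912], [-0.0, 0.912, 0.41], [-1.0, -0.001, 0.0]]
force: [0.2, -0.8, 0.3]
grip_width: 0.044
```

{"op": "arm_command", "data": {
  "motion": "4.4 0.35 0.04 0.05 0;4.4 0 0 0 0;4.4 0 0 0 0"
}}

```text
time: 5.05
tool_pos: [0.4529, -0.2148, 0.0022]
ee_rot: [[-0.0, -0.41, 0.912], [0.0, 0.912, 0.41], [-1.0, 0.0, -0.0]]
force: [-0.8, -0.7, -0.5]
grip_width: 0.044
```

{"op": "arm_command", "data": {
  "motion": "3.4 0 0 0 0;3 0 0 0 0;2.6 0 0 0 0;2 0 0 0 0;2 0 0 0 0;2 0 0 0 0;2 0 0 0 0",
  "grip_force": 20
}}

```text
time: 5.92
tool_pos: [0.4528, -0.2149, 0.0022]
ee_rot: [[0.0, -0.41, 0.912], [0.0, 0.912, 0.41], [-1.0, -0.0, 0.0]]
force: [-0.2, 0.7, 1.2]
grip_width: 0.028
```

```bash
python3 - <<'E'
from rig import *
from h import *
s=observe();R=s['ee_rot'];T=s['tool_pos'];print(s['time'],T,s['grip_width'],s['force'])
c=camera('wrist');cv2.imwrite('pics/w3.png',c['img'][:,:,::-1])
E
```

```text
5.925 [ 0.45284648 -0.21485325  0.00219886] 0.02802419389373739 [-0.20338709  0.67423372  1.16451431]
```

View pics/w3.png

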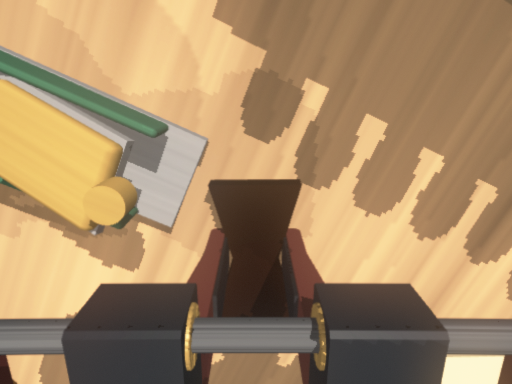

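The grip width of 28.0 mm matches the 28.5 mm expected for a centred waist grasp. Next I lift and cross high over the rack.

{"op": "arm_command", "data": {
  "motion": "2 -1 0 0 0;2 -3 0 0 0;2 -5 0 0 0;2 -6 0 0 0;2 -6 0 0 0;2 -3 0 0 0;2 -1 0 0 0;2 0 0 0 0;2 0 0 0 0"
}}

```text
time: 7.1
tool_pos: [0.452, -0.2144, 0.2506]
ee_rot: [[-0.003, -0.41, 0.912], [0.001, 0.912, 0.41], [-1.0, 0.002, -0.002]]
force: [0.4, 0.1, 0.2]
grip_width: 0.0282
```

```bash
python3 - <<'E'
from rig import *
from h import *
s=observe();R=s['ee_rot'];T=s['tool_pos'];print(s['time'],T,s['grip_width'],s['force'])
c=camera('wrist');cv2.imwrite('pics/w4.png',c['img'][:,:,::-1]);pickle.dump(c,open('w4.pkl','wb'))
E
```

```text
7.1 [ 0.45195373 -0.21439634  0.25056589] 0.02818093902579594 [0.4332173  0.1166105  0.15441399]
```

View pics/w4.png

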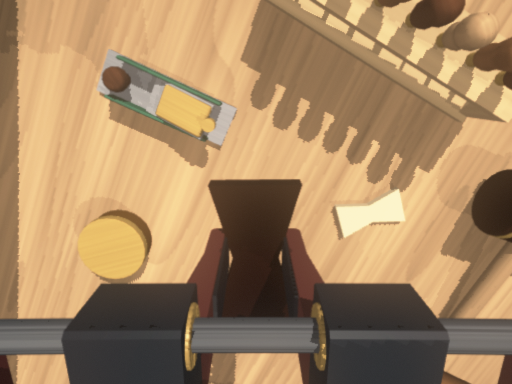

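{"op": "arm_command", "data": {
  "motion": "2 0 2 1.85 0;2 0 4 3.7 0;2 0 4 3.7 0;2 0 4 3.7 0;2 0 4 3.7 0;2 0 4 3.7 0;2 0 4 3.7 0;2 0 4 3.7 0;2 0 4 3.7 0;2 0 2 1.85 0;2 0 0 0 0;2 0 0 0 0"
}}

```text
time: 8.65
tool_pos: [0.6082, 0.2491, 0.2508]
ee_rot: [[-0.002, -0.41, 0.912], [-0.001, 0.912, 0.41], [-1.0, -0.0, -0.003]]
force: [-0.1, -0.1, -1.0]
grip_width: 0.0281
```

{"op": "arm_command", "data": {
  "motion": "2 0 0 0 -5;2 0 0 0 -10;2 0 0 0 -10;2 0 0 0 -10;2 0 0 0 -10;2 0 0 0 -10;2 0 0 0 -10;2 0 0 0 -5;2 0 0 0 -5;2 0 0 0 0;2 0 0 0 0"
}}

```text
time: 10.02
tool_pos: [0.6088, 0.2491, 0.2521]
ee_rot: [[-0.0, -0.988, -0.157], [-0.0, -0.157, 0.988], [-1.0, 0.0, -0.0]]
force: [-0.6, -0.2, 0.5]
grip_width: 0.028
```

```bash
python3 - <<'E'
from rig import *
from h import *
s=observe();R=s['ee_rot'];T=s['tool_pos'];print(s['time'],T,s['grip_width'],s['force'],np.degrees(np.arctan2(R[1,2],R[0,2])),np.round(R,4).tolist(),s['joint_pos'])
c=camera('wrist');cv2.imwrite('pics/w5.png',c['img'][:,:,::-1]);pickle.dump(c,open('w5.pkl','wb'))
cv2.imwrite('pics/o5.png',ortho(c,(.517,.248),.07,.068,4))
E
```

```text
10.025 [0.60884471 0.24914589 0.25214319] 0.02801421119962862 [-0.57693064 -0.22111154  0.4610818 ] 99.0562424790911 [[-0.0003, -0.9875, -0.1574], [-0.0002, -0.1574, 0.9875], [-1.0, 0.0003, -0.0001]] [ 2.12201126e+01  2.53384051e+01  8.74876493e+01 -3.90339539e-03
  6.71934684e+01 -7.78346150e+01]
```

View pics/w5.png

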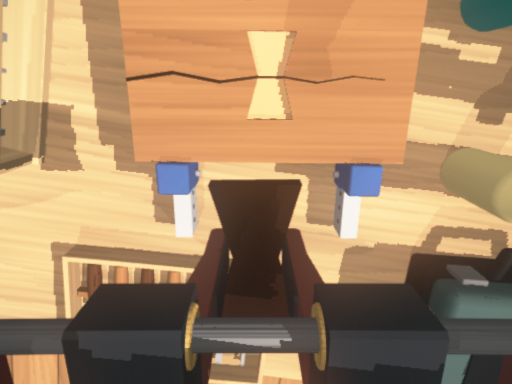

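View pics/o5.png

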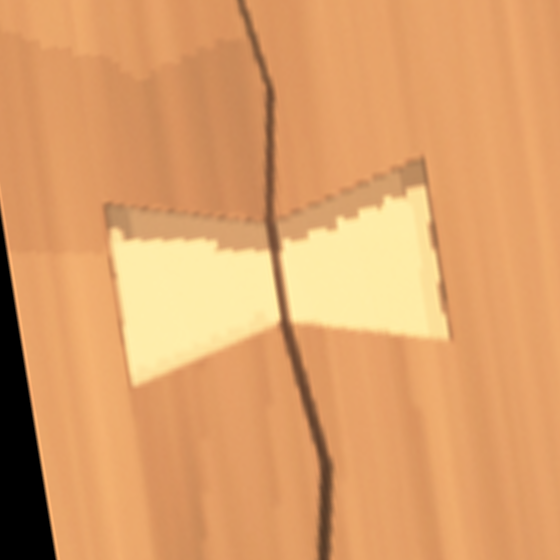

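Clear view of the recess: its corners are near (106,203), (133,387), (424,157) and (450,340) in the rectified picture. I'll refine those with zoomed corners.

```bash
python3 - <<'E'
from h import *
c=pickle.load(open('w5.pkl','rb'))
o=ortho(c,(.517,.25),.05,.068,7)
cv2.imwrite('pics/o5b.png',o[0:600] if 0 else cv2.resize(o[100:600],None,fx=1.1,fy=1.1))
print(o.shape,np.round(c['extrinsics'],4).tolist())
# raw zoom
im=c['img'][20:130,235:310,::-1];cv2.imwrite('pics/z5.png',cv2.resize(im,None,fx=5,fy=5,interpolation=cv2.INTER_CUBIC))
E
```

```text
(700, 700, 3) [[-0.1573, -0.9427, -0.2941, 0.5265], [0.9875, -0.1498, -0.048, 0.2363], [0.0012, -0.298, 0.9546, 0.4144], [0.0, 0.0, 0.0, 1.0]]
```

View pics/z5.png

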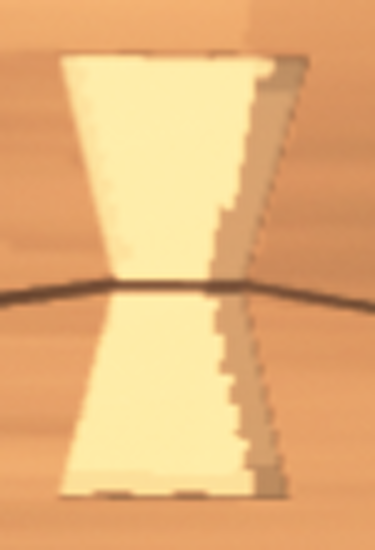

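```bash
python3 - <<'E'
from h import *
c=pickle.load(open('w5.pkl','rb'))
q=(np.array([[61,55],[307,58],[288,497],[60,496]])+.5)/5-.5+[235,20]
P=p2w(c,q,.068)[:,:2];print(np.round(P,4).tolist(),[round(float(np.linalg.norm(P[i]-P[(i+1)%4])*1000),1) for i in range(4)])
far=(P[0]+P[1])/2;near=(P[2]+P[3])/2;print('centre',P.mean(0),'ang',np.degrees(np.arctan2(*(near-far)[::-1])), np.degrees(np.arctan2(*(P[1]-P[0])[::-1])),np.degrees(np.arctan2(*(P[2]-P[3])[::-1])))
# slab corners approx: edges
print(p2w(c,[[135,161],[404,163]],.068))
E
```

```text
[[0.4798, 0.2215], [0.4731, 0.267], [0.5525, 0.2788], [0.5596, 0.2334]] [46.0, 80.3, 46.0, 80.6]
centre [0.51626558 0.25016934] ang 8.485603399794918 98.37562537701335 98.7751579419029
[[0.62083927 0.12479775 0.068     ]
 [0.57883335 0.40282204 0.068     ]]
```

```bash
python3 - <<'E'
from h import *
c=pickle.load(open('w5.pkl','rb'))
T=np.array([.60884,.24915,.25214]);a=np.radians(99.056);z=np.array([np.cos(a),np.sin(a)]);y=np.array([-np.sin(a),np.cos(a)])
im=c['img'][165:305,195:315,::-1];cv2.imwrite('pics/k5.png',cv2.resize(im,None,fx=5,fy=5,interpolation=cv2.INTER_CUBIC))
P=p2w(c,[[209,180],[301,180]],T[2]+.008)[:,:2]-T[:2];print(P@y,P@z)
E
```

```text
[0.04050026 0.04048191] [-0.02140389  0.02225807]
```

View pics/k5.png

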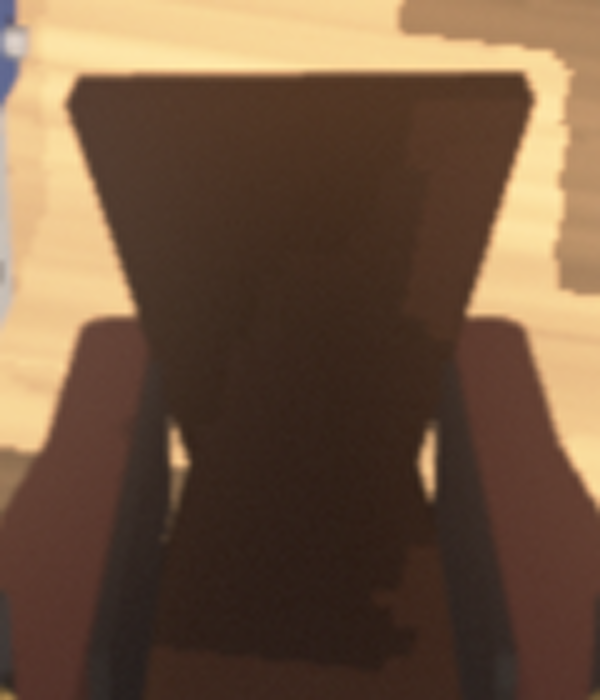

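```bash
python3 - <<'E'
from h import *
c=pickle.load(open('w5.pkl','rb'))
T=np.array([.60884,.24915,.25214]);a=np.radians(99.056);z=np.array([np.cos(a),np.sin(a)]);y=np.array([-np.sin(a),np.cos(a)])
for q,h in (([[67,103],[534,101]],.0078),([[80,75],[525,72]],-.0022)):
    q=(np.array(q)+.5)/5-.5+[195,165]
    P=p2w(c,q,T[2]+h)[:,:2]-T[:2];print(P@y,P@z)
E
```

```text
[0.03786977 0.0380492 ] [-0.02201415  0.02257423]
[0.03787692 0.03817261] [-0.02201866  0.02298513]
```

```bash
python3 - <<'E'
from h import *
c=pickle.load(open('w5.pkl','rb'))
T=np.array([.60884,.24915,.25214]);a=np.radians(99.056);z=np.array([np.cos(a),np.sin(a),0]);y=np.array([-np.sin(a),np.cos(a),0]);u=np.array([0,0,1])
for d in (0,-.002):
  print(d,'waist',w2p(c,[T+d*y+.0078*u+.0115*z,T+d*y+.0078*u-.0115*z,T+d*y-.0022*u-.0115*z]).round(1).tolist())
print('tip',w2p(c,[T+.01*y+.014*z,T+.01*y-.014*z]).round(1).tolist())
o=c['img'].copy()[:,:,::-1].copy()
im=cv2.resize(o[220:310,190:320],None,fx=6,fy=6,interpolation=cv2.INTER_CUBIC);cv2.imwrite('pics/k6.png',im)
E
```

```text
0 waist [[276.7, 256.3], [231.7, 256.3], [232.9, 247.3]]
-0.002 waist [[276.6, 259.8], [231.7, 259.8], [232.9, 250.7]]
tip [[280.9, 232.0], [227.5, 232.0]]
```

View pics/k6.png

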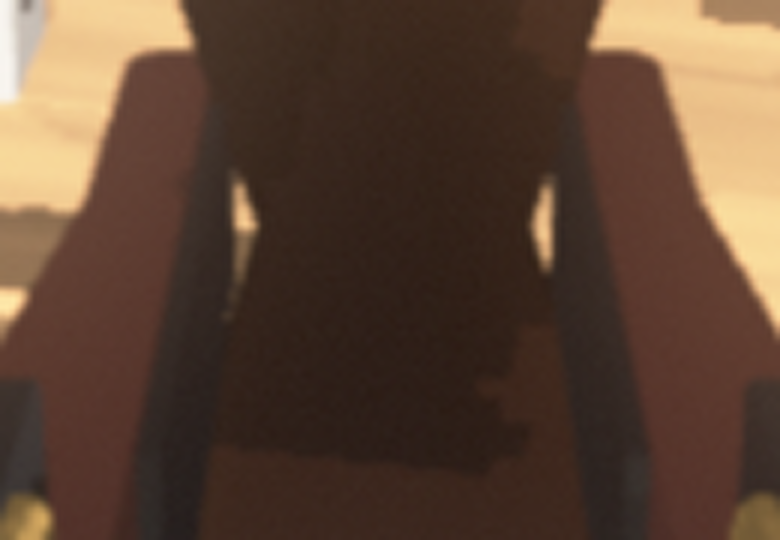

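{"op": "arm_command", "data": {
  "motion": "2 0 2 0.34 0;2 0 2.6 0.44 0;2 0 2.6 0.45 0;2 0 2 0.34 0.5;2 2 0 0 0;2 4 0 0 0;2 4 0 0 0;2 1.7 0 0 0;2 0 0 0 0;2 0 0 0 0;2 0 0 0 0"
}}

```text
time: 11.45
tool_pos: [0.5166, 0.2512, 0.1367]
ee_rot: [[0.002, -0.988, -0.151], [0.001, -0.151, 0.989], [-1.0, -0.002, 0.001]]
force: [-0.4, -0.7, -0.0]
grip_width: 0.0281
```

```bash
python3 - <<'E'
from rig import *
from h import *
s=observe();R=s['ee_rot'];T=s['tool_pos'];print(s['time'],T,s['grip_width'],s['force'],np.degrees(np.arctan2(R[1,2],R[0,2])),np.round(R,4).tolist())
D={}
for n in ('wrist','top','scene'):
    c=camera(n);D[n]=c
pickle.dump(D,open('d6.pkl','wb'))
cv2.imwrite('pics/w6.png',D['wrist']['img'][:,:,::-1])
cv2.imwrite('pics/s6.png',cv2.resize(D['scene']['img'][100:250,210:380,::-1],None,fx=4,fy=4,interpolation=cv2.INTER_CUBIC))
E
```

```text
11.45 [0.51657038 0.2512138  0.13665022] 0.02807966706654978 [-0.42171053 -0.73029036 -0.00241317] 98.69708510020396 [[0.0023, -0.9885, -0.1512], [0.0011, -0.1512, 0.9885], [-1.0, -0.0025, 0.0007]]
```

View pics/w6.png

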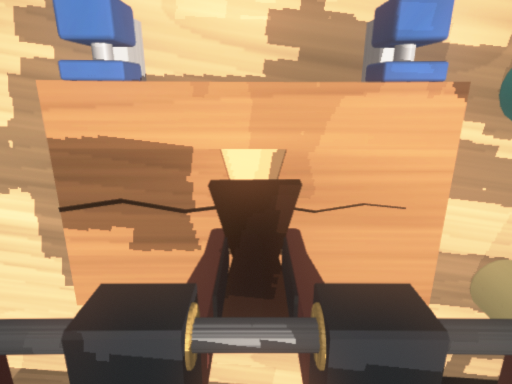

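View pics/s6.png

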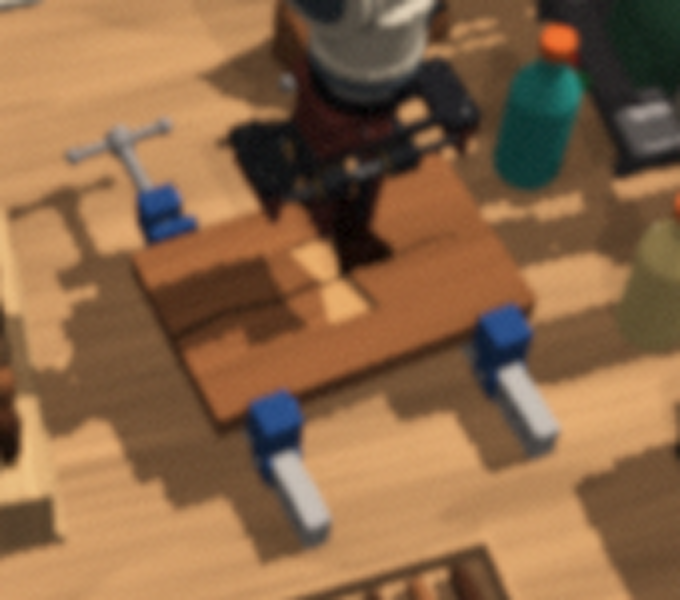

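```bash
python3 - <<'E'
from h import *
c=pickle.load(open('d6.pkl','rb'))['wrist']
cv2.imwrite('pics/z6.png',cv2.resize(c['img'][135:245,195:315,::-1],None,fx=5,fy=5,interpolation=cv2.INTER_CUBIC))
E
```

```text
(no output)
```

View pics/z6.png

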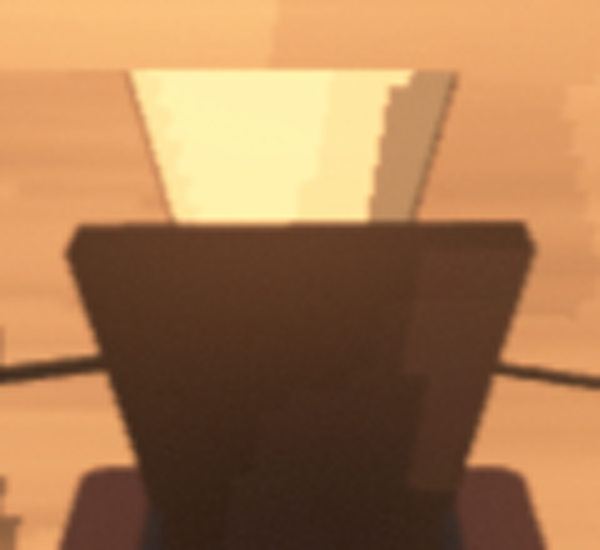

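```bash
python3 - <<'E'
from h import *
c=pickle.load(open('d6.pkl','rb'))['wrist']
T=np.array([.51657,.25121,.13665]);a=np.radians(98.697);z=np.array([np.cos(a),np.sin(a)]);y=np.array([-np.sin(a),np.cos(a)])
for q,h in (([[127,69],[459,70]],.068),([[66,249],[536,248]],T[2]+.0078),([[80,227],[526,222]],T[2]-.0022)):
    q=(np.array(q)+.5)/5-.5+[195,135]
    W=p2w(c,q,h)[:,:2];P=W-T[:2];print(P@y,P@z,W.mean(0).round(4), np.degrees(np.arctan2(*(W[1]-W[0])[::-1])))
E
```

```text
[0.04168251 0.04152657] [-0.02356511  0.02225343] [0.4755 0.2443] 98.50200101440589
[0.03833991 0.03841135] [-0.02207271  0.02274064] [0.4786 0.2457] 98.78833667771848
[0.03770962 0.03820728] [-0.02199985  0.02308321] [0.479 0.246] 99.3294493731113
```

{"op": "arm_command", "data": {
  "motion": "2 1 0.19 -0.1 0.2;2 2 0 0 0;2 1.4 0 0 0;2 0.4 0 0 0;2 0 0 0 0;2 0 0 0 0;2 0 0 0 0"
}}

```text
time: 12.48
tool_pos: [0.5143, 0.2497, 0.0877]
ee_rot: [[0.001, -0.989, -0.148], [0.0, -0.148, 0.989], [-1.0, -0.001, 0.0]]
force: [-0.4, -0.1, 0.1]
grip_width: 0.0277
```

```bash
python3 - <<'E'
from rig import *
from h import *
s=observe();R=s['ee_rot'];T=s['tool_pos'];print(s['time'],T,s['grip_width'],s['force'],np.degrees(np.arctan2(R[1,2],R[0,2])),np.round(R,4).tolist())
D={}
for n in ('wrist','top','scene'):
    c=camera(n);D[n]=c
pickle.dump(D,open('d7.pkl','wb'))
cv2.imwrite('pics/z7.png',cv2.resize(D['wrist']['img'][135:245,195:315,::-1],None,fx=5,fy=5,interpolation=cv2.INTER_CUBIC))
E
```

```text
12.475 [0.51425657 0.249692   0.08771199] 0.02767291925967484 [-0.35489088 -0.13363304  0.08589947] 98.50728835373872 [[0.0009, -0.989, -0.1479], [0.0004, -0.1479, 0.989], [-1.0, -0.001, 0.0003]]
```

View pics/z7.png

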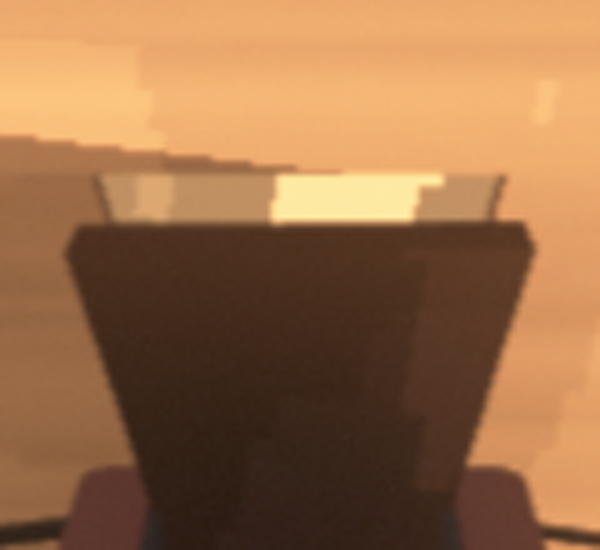

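```bash
python3 - <<'E'
from h import *
D=pickle.load(open('d7.pkl','rb'));c=D['wrist']
T=np.array([.514257,.249692,.087712]);a=np.radians(98.507);z=np.array([np.cos(a),np.sin(a)]);y=np.array([-np.sin(a),np.cos(a)])
for q,h in (([[94,175],[506,174]],.068),([[66,249],[536,248]],T[2]+.0078),([[80,227],[526,222]],T[2]-.0022)):
    q=(np.array(q)+.5)/5-.5+[195,135]
    W=p2w(c,q,h)[:,:2];P=W-T[:2];print((P@y).round(4),(P@z).round(4),W.mean(0).round(4), np.degrees(np.arctan2(*(W[1]-W[0])[::-1])))
for n,(u,v) in {'top':(223,204),'scene':(292,170)}.items():
    cv2.imwrite(f'pics/{n}7.png',cv2.resize(D[n]['img'][v-40:v+40,u-50:u+50,::-1],None,fx=7,fy=7,interpolation=cv2.INTER_CUBIC))
E
```

```text
[0.0388 0.0389] [-0.0226  0.0231] [0.4758 0.2442] 98.62257373144254
[0.0383 0.0384] [-0.0221  0.0227] [0.4763 0.2443] 98.60221894941093
[0.0377 0.0382] [-0.022   0.0231] [0.4767 0.2446] 99.14271697027466
```

View pics/top7.png

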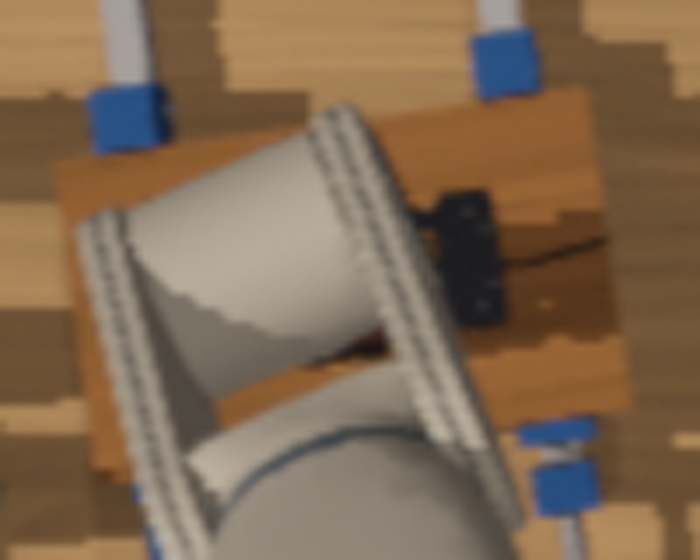

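View pics/scene7.png

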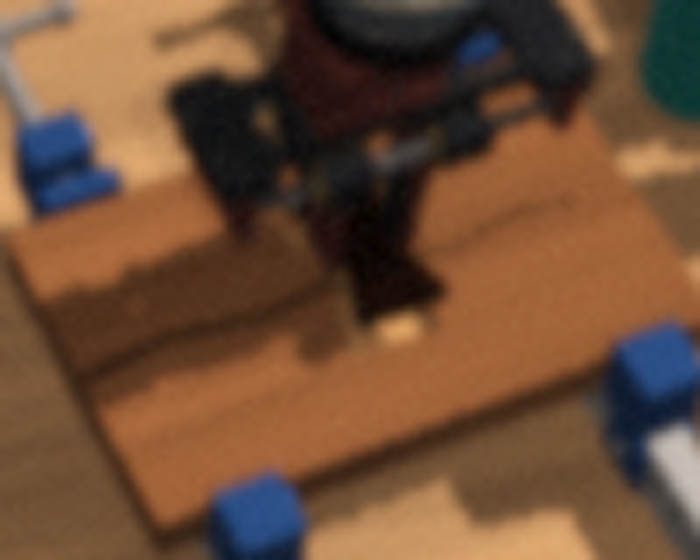

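The wrist check shows the key end centred within about 0.5 mm of the recess end, and parallel to it. I'll make the last descent to about 1 cm of air.

{"op": "arm_command", "data": {
  "motion": "2 0.3 -0.03 0 0;2 0.3 0 0 0;2 0.15 0 0 0;2 0 0 0 0;2 0 0 0 0;2 0 0 0 0;2 0 0 0 0;2 0 0 0 0"
}}

```text
time: 13.62
tool_pos: [0.5142, 0.2496, 0.0797]
ee_rot: [[0.0, -0.989, -0.148], [0.0, -0.148, 0.989], [-1.0, -0.0, 0.0]]
force: [0.0, -0.8, -0.3]
grip_width: 0.0279
```

```bash
python3 - <<'E'
from rig import *
from h import *
s=observe();R=s['ee_rot'];T=s['tool_pos'];print(s['time'],T,s['grip_width'],s['force'],np.degrees(np.arctan2(R[1,2],R[0,2])),np.round(R,4).tolist(),np.abs(s['qd']).max())
D={n:camera(n) for n in ('wrist','scene')}
pickle.dump((D,T),open('d8.pkl','wb'))
cv2.imwrite('pics/z8.png',cv2.resize(D['wrist']['img'][135:245,195:315,::-1],None,fx=5,fy=5,interpolation=cv2.INTER_CUBIC))
c=D['scene'];im=cv2.resize(c['img'][130:210,242:342,::-1],None,fx=7,fy=7,interpolation=cv2.INTER_CUBIC);im0=im.copy()
def ring(B,cx,cy,a,h,col):
    a=np.radians(a);x=cx+np.cos(a)*B[:,0]-np.sin(a)*B[:,1];y=cy+np.sin(a)*B[:,0]+np.cos(a)*B[:,1]
    q=(w2p(c,np.c_[x,y,np.full(6,h)])-[242,130]+.5)*7-.5
    cv2.polylines(im,[np.round(q).astype(int)],True,col,1)
ring(bow(.082,.047,.025),.516,.2502,8.55,.068,(0,255,0))
ring(bow(.08,.045,.023),.516,.2502,8.55,.078,(255,255,0));ring(bow(.08,.045,.023),.516,.2502,8.55,.088,(255,0,255))
cv2.imwrite('pics/s8.png',im)
E
```

```text
13.625 [0.51420356 0.24958501 0.07972126] 0.027937251648324574 [ 0.03114228 -0.79674823 -0.34346452] 98.5059357271025 [[0.0, -0.989, -0.1479], [0.0, -0.1479, 0.989], [-1.0, -0.0, 0.0]] 0.12713978351367322
```

View pics/z8.png

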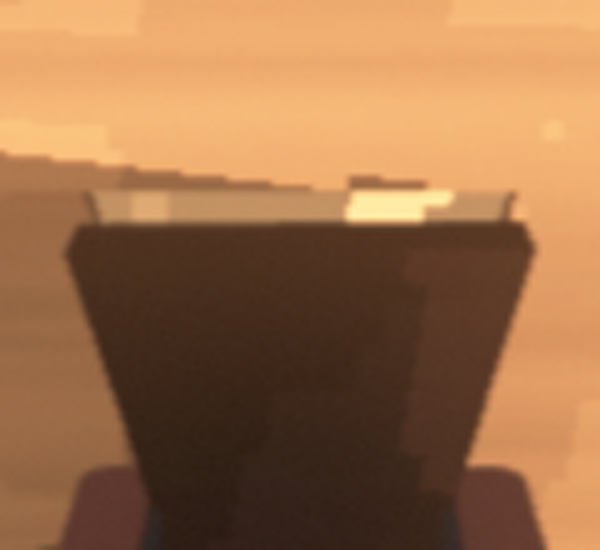

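View pics/s8.png

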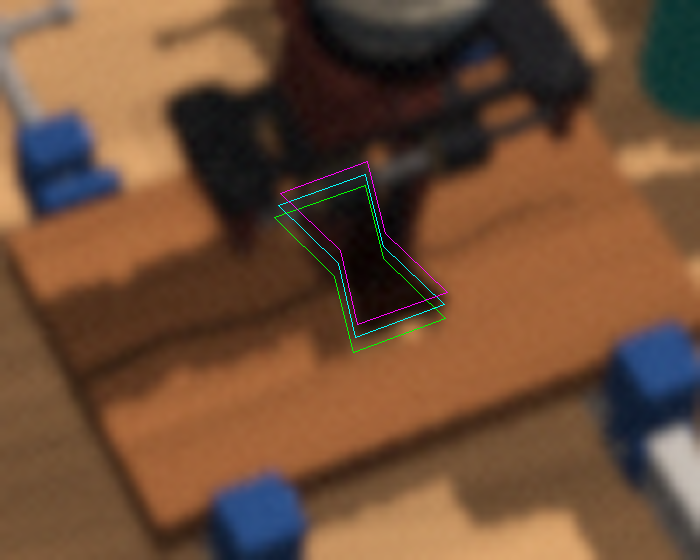

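```bash
python3 - <<'E'
from h import *
D,T=pickle.load(open('d8.pkl','rb'));D0=pickle.load(open('d0.pkl','rb'))
c=D['scene']
def draw(c0,cx,cy,full):
    im=cv2.resize(c0['img'][150:190,267:317,::-1],None,fx=14,fy=14,interpolation=cv2.INTER_CUBIC)
    def ring(B,a,h,col):
        a=np.radians(a);x=cx+np.cos(a)*B[:,0]-np.sin(a)*B[:,1];y=cy+np.sin(a)*B[:,0]+np.cos(a)*B[:,1]
        q=(w2p(c,np.c_[x,y,np.full(6,h)])-[267,150]+.5)*14-.5
        cv2.polylines(im,[np.round(q).astype(int)],True,col,1)
    if not full: ring(bow(.082,.047,.025),8.55,.068,(0,255,0))
    else:
        ring(bow(.08,.045,.023),8.55,.0775,(255,255,0));ring(bow(.08,.045,.023),8.55,.0875,(255,0,255))
    return im
im=np.vstack([draw(D0['scene'],.5205,.2448,0),draw(c,.5205,.2448,1)])
cv2.imwrite('pics/s9.png',cv2.resize(im,None,fx=.53,fy=.53))
W=D['wrist'];a=np.radians(98.506);z=np.array([np.cos(a),np.sin(a)]);y=np.array([-np.sin(a),np.cos(a)])
for q,h in (([[83,192],[516,192]],.068),([[66,249],[536,248]],T[2]+.0078),([[80,227],[526,222]],T[2]-.0022)):
    q=(np.array(q)+.5)/5-.5+[195,135]
    P=p2w(W,q,h)[:,:2]-T[:2];print((P@y).round(4),(P@z).round(4))
E
```

```text
[0.0389 0.0389] [-0.0228  0.0232]
[0.0383 0.0383] [-0.0221  0.0227]
[0.0377 0.0382] [-0.022   0.0231]
```

View pics/s9.png

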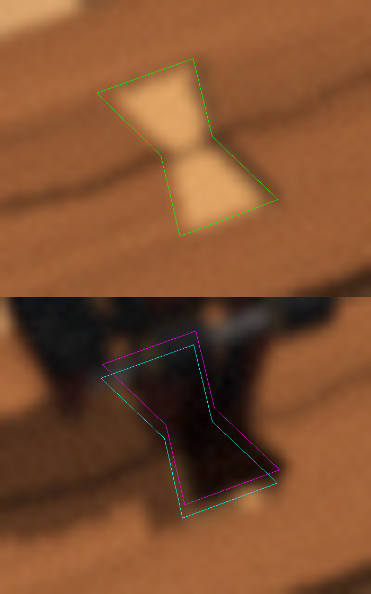

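```bash
python3 - <<'E'
from h import *
D,T=pickle.load(open('d8.pkl','rb'));D0=pickle.load(open('d0.pkl','rb'))
a=ortho(D0['scene'],(.5205,.2448),.055,.068,5,8.55);b=ortho(D['scene'],(.5205,.2448),.055,.0875,5,8.55)
im=np.hstack([a,b])
b2=ortho(D['scene'],(.5205,.2448),.055,.068,5,8.55)
cv2.imwrite('pics/oo9.png',cv2.resize(np.hstack([a,b2,b]),(800,267)))
cv2.imwrite('pics/oo9b.png',b);cv2.imwrite('pics/oo9a.png',a)
E
```

```text
(no output)
```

View pics/oo9a.png

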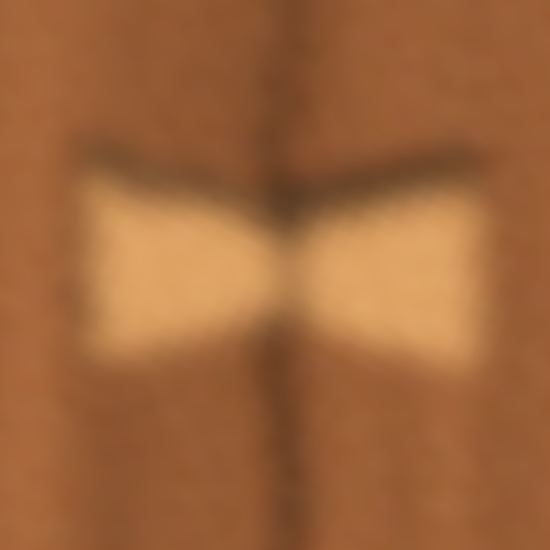

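View pics/oo9b.png

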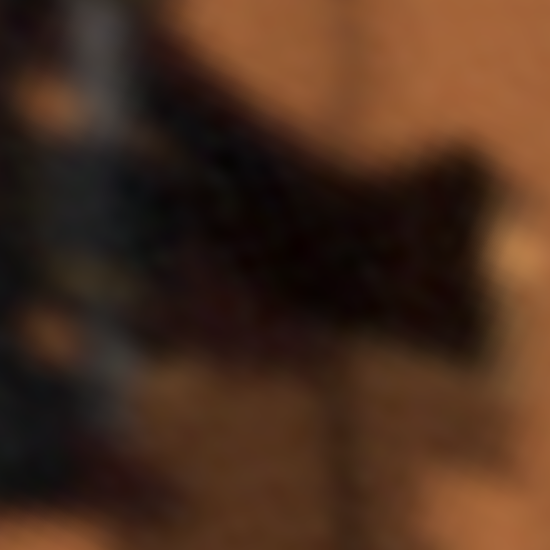

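The scene camera puts the key about 1 mm towards +x of the recess, and the wrist camera puts it 0–1 mm the other way. Both are within calibration error, so I'm leaving the pose as it is.

```bash
python3 - <<'E'
from rig import *
from h import *
D0=pickle.load(open('d0.pkl','rb'));D,T=pickle.load(open('d8.pkl','rb'))
cv2.imwrite('pics/fin.png',D['scene']['img'][:,:,::-1])
a=D0['scene']['img'].astype(int);b=D['scene']['img'].astype(int)
print('rack diff',np.abs(a-b)[150:235,190:228].mean(),'maple',np.abs(a-b)[225:252,135:172].mean())
s=observe();print(s['time'],s['tool_pos'],s['grip_width'],s['force'])
print(job_done())
E
```

```text
rack diff 14.73467492260062 maple 11.840173506840173
13.725 [0.51424902 0.24958208 0.07973824] 0.028247884435741572 [ 0.14644072  0.04214252 -0.13028209]
the job is handed in; nothing more can be done
None
```

View pics/fin.png

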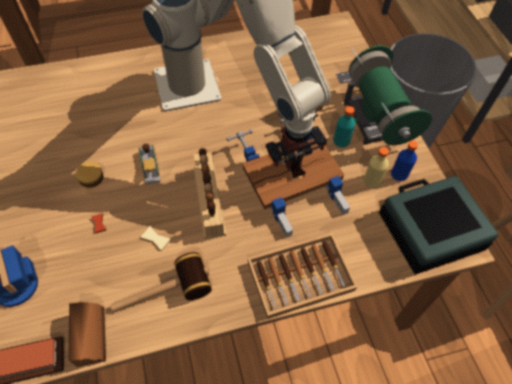

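I pinched the walnut key across its waist and carried it over the rack about 10 cm above the handles. I handed the job in at 13.7 s, with the arm still and gripping the key over the recess.

**Hold:** The tool is level, the key's underside is about 77.5 mm above the bench (9.5 mm of air), and the grip is 20 N at 28 mm opening. The wrist force stayed within about 1.5 N of zero at every reading.

**Alignment:** The key is turned to within about 0.3° of the recess. Across its width it is within about 0.5 mm.

**Where the checks disagreed:** Along the key's length, the wrist camera puts it 0 to 1.3 mm towards -x of centre. The scene camera puts it about 1 mm towards +x. That is within calibration error, so I left it.

**Other things on the bench:** In the last scene picture they look to be where they started. An automatic before-and-after comparison of the rack and the maple key did show differences; I put those down to the arm's moved shadow but did not confirm it.

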